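# Find the true compressor cover with a straightedge

### The job

Take the straightedge from its sloping rest, lay it lengthwise over the middle of one of the three covers so that it spans both end lands, let go, then press down on its round end and after that on its square end to feel whether it rocks. If it rocks, move it to another cover and try again. Two of the three covers rock; leave the straightedge lying lengthwise across the middle of the one true cover, flat on both lands, and leave everything else on the bench where it is.

Things in the scene. Friction and masses are not known exactly. Their poses are not given: they have to be found in the camera images.
- straightedge: steel straightedge with an upright black grip, 280 to 440 g. Origin: middle of its underside; x along it to its ROUND end, y across, z up through the grip. Foot bar 160 mm long (x -80 to +80), 24 wide, 8 thick; the -x end is square. At the start it lies on the sloping rest, its z axis leaning 30 degrees from vertical
- se_grip (a point): point in the straightedge's grip, 34 mm above its underside, axes as the straightedge. The grip is a fin 70 mm long (x -35 to +35), 14 mm thick (y), rising from 8 to 48 mm above the underside; grasp it across its 14 mm
- se_round (a point): point on top of the foot bar (8 mm above its underside) near its round end, 65 mm from the middle towards +x; a dark dot marks this end. The bar's top is free to press on from 40 to 80 mm from the middle
- se_square (a point): point on top of the foot bar (8 mm above its underside) near its square end, 65 mm from the middle towards -x
- rest: dark steel rest, fixed. Base 170 x 90 mm; origin on the bench under its centre, x along it. Its top slopes 30 degrees down to its +y side (which faces the robot), with a lip 10 mm high on the low edge; mid-slope is 70 mm up. The straightedge lies along it, middle to middle, its grip square to the slope and so leaning to +y
- cover_a: one of three like cast aluminium compressor covers bolted to the bench face up. Origin on the bench under its centre; x along it, y across, z up. Foot 166 x 92 mm, casting 150 x 80; floor 30 mm up. At each end a flat land 25 mm long (50 to 75 mm from the centre along x), 80 wide, its top 40 mm up. A round boss, 32 mm diameter, stands in the middle
- cover_b: second cover, same sizes. On one of the three covers, not known which, the boss ends just under the lands (39.5 mm up): this is the true one, and a straightedge lies on both lands and does not move when pressed
- cover_c: third cover, same sizes. On two of the three the boss is proud (44 mm up): the straightedge lies on the boss, and when one end is pressed it goes down to its land, the bar tilting about 4 degrees and the other end lifting about 10 mm
- collar: bystander, to be left alone: a short open galvanised duct collar, 100 mm diameter, 65 mm high; origin in its middle underneath
- spray: bystander, to be left alone: a spray can, 60 mm diameter, 160 mm high; origin in its middle underneath
- wrench: bystander, to be left alone: a flat steel wrench, 180 mm long, lying; origin near its middle underneath, x along it
- driver: bystander, to be left alone: a screwdriver, 190 mm long, lying; origin near its middle underneath, x along it
- jar: bystander, to be left alone: a clear plastic jar, 72 mm diameter, 80 mm high; origin in its middle underneath
- duct: bystander, to be left alone: an open duct stub, 110 mm diameter, 75 mm high; origin in its middle underneath
- tin: bystander, to be left alone: a tin, 84 mm diameter, 75 mm high; origin in its middle underneath

How it is judged:
By the outcome, as a careful person would: the job done as asked, in the order asked, and still so for the second after the job is handed in, with the robot touching nothing.
It also fails if it takes over 72 s, if anything falls off the work surface, if the arm or the gripper's body presses on something with over 40 N, if the wrist force passes 120 N, or if a joint passes its speed limit or range.

### The arm

A 6-joint arm with a two-finger parallel gripper is mounted at the origin on the work surface. World frame = base frame: x ahead of the robot, y to its left, z up, the work surface at z = 0. Lengths are in m, angles in rad, forces in N, time in s.
With the tool pointing down it reaches from about 0.35 to 1 m from the base axis. Payload 7.1 kg.
Tool frame: the origin (TCP) lies between the finger pads; the fingertips stand 22 mm ahead of it and the grasp point (between the pads) lies 3 mm ahead of it; z points along the fingers, y is the line along which they close (so a half turn about z gives the same grasp; the last joint's range is limited). The gripper opens to 85 mm and grips with 20 to 120 N. Pads are 22 mm wide; open, the fingers measure 114 mm over their backs; the gripper's body (76 mm by 85 mm) begins 54 mm behind the grasp point. The pads swing forward as they close: fully open they stand 13 mm farther back than shut.
Start: joints at [-1.345, 0.423, 1.63, -0, 1.089, -0.019], TCP at [0.151, -0.606, 0.253] pointing down, gripper open.
Joint ranges: [-3, 3], [-0.9, 2.11], [0.09, 2.58], [-1.31, 4.45], [0.11, 2.69], [-2.54, 2.54]. Speed limits (rad/s): [2.39, 2.39, 3.01, 3.14, 3.14, 3.14].

### API

Orientations are given as a rotation vector (axis times angle).
In Python, from rig import manip gives the robot as it stands. The module is installed in compiled form; this text tells all that it offers. Calls block until the motion is done:
- manip.move_to(position, orientation): joint-space move of the TCP to a pose.
- manip.servo_line(position, orientation=None, rate=0.15): straight line of the TCP; orientation=None keeps the orientation; rate is the mean speed in m/s.
- manip.set_joints(angles): joint-space move.
- manip.command_gripper(opening, f_grip=None): finger opening in m; f_grip is the grip in N (None keeps the last); returns when the fingers have stopped.
- manip.hold(seconds).
- manip.solve_ik(position, orientation): joint angles nearest the present ones, or None.
- manip.camera(name): name is "scene" or "side" or "wrist"; returns a dict with "image" (420x560x3 uint8, red, green, blue), "fx", "fy", "cx", "cy" (pixels), "cam_to_world" (4x4, takes a point from camera to world coordinates); the wrist camera has in their place "mount" (4x4, takes a point from camera to tool coordinates, whose origin is the TCP and whose axes are the flange's). Camera axes: x right, y down, z forward; pixel columns grow to the right and rows downward; lengths in m; the calibration is good to about 2 mm. A picture is of the moment at which its call begins: read the wrist's pose just before it. There is no depth.
A pose or a line that the arm cannot do raises manip.IKError and nothing moves.
- manip.sign_off(): hands the job in; it is judged then, once.
Readings, each from a call of its own:
- manip.get_time(): time.
- manip.get_joint_positions(): joint angles.
- manip.get_joint_vel(): joint speeds.
- manip.get_tau(): joint torques, N m.
- manip.get_position(): TCP position.
- manip.get_ee_rot(): TCP orientation.
- manip.get_contact_force(): force on the tool from outside, world axes, zero at the start.
- manip.get_torque(): the same for the moment, N m.
- manip.get_width(): finger opening in m.
- manip.get_grip_force(): force on a finger pad.
Only numpy, scipy, OpenCV 4.12 (cv2) and the standard library are available. Lean on these libraries where they do the work, as an engineer would, in place of code of your own. Each camera call takes 0.05 s, during which the arm holds its last target. There are 200 camera calls.

## Working session

There is one attempt and no reset: what is moved stays moved. The work goes in short steps, each a Python script; the robot and the scene stay as the last script left them, time stands still between calls to the robot, and variables do not carry over. Pictures are saved under pics/ and viewed, at most 10 in all, crops included, and the job is handed in when it is done.

```bash
mkdir -p pics
python3 - <<'E'
from rig import manip
import cv2,numpy as np
for n in ("scene","side"):
    c=manip.camera(n); cv2.imwrite(f"pics/{n}0.png",cv2.resize(c["image"][:,:,::-1],(800,600),interpolation=cv2.INTER_CUBIC))
    np.savez(f"{n}0.npz",**c)
    print(n,c["fx"],c["fy"],c["cx"],c["cy"],np.round(c["cam_to_world"],3).tolist())
print(manip.camera("wrist")["mount"], manip.get_ee_rot(), manip.get_time())
E
```

```text
scene 515.6928330696669 515.6928330696669 282.5099007795157 213.75365548915113 [[-0.466, 0.763, -0.449, 1.281], [0.885, 0.399, -0.242, 0.376], [-0.006, -0.51, -0.86, 1.402], [0.0, 0.0, 0.0, 1.0]]
side 394.7643579031873 394.7643579031873 272.4248871935565 213.8531137546828 [[0.946, -0.218, 0.242, 0.346], [-0.325, -0.625, 0.71, -0.816], [-0.003, -0.75, -0.662, 0.831], [0.0, 0.0, 0.0, 1.0]]
[[ 9.32425662e-04 -9.50866868e-01 -3.09598658e-01  7.97268909e-02]
 [ 9.99999540e-01  9.56705095e-04  7.34048895e-05 -2.82153707e-04]
 [ 2.26396337e-04 -3.09598584e-01  9.50867323e-01 -1.20497480e-01]
 [ 0.00000000e+00  0.00000000e+00  0.00000000e+00  1.00000000e+00]] [-3.11688992e+00 -3.83414503e-01  1.85099035e-04] 0.15
```

View pics/scene0.png

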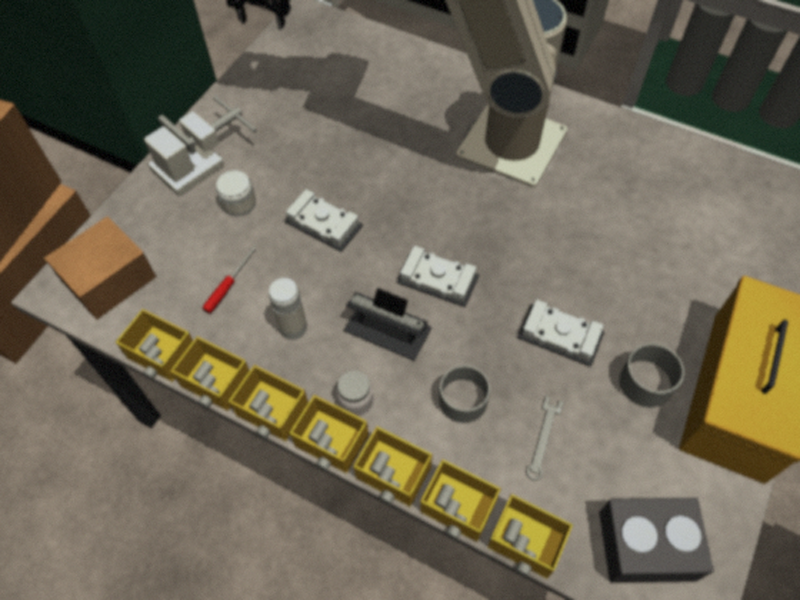

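View pics/side0.png

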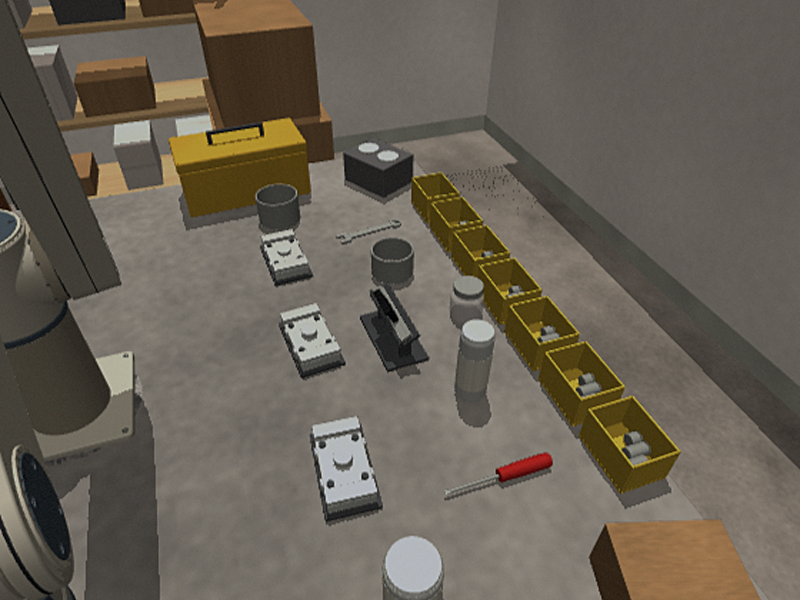

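Scene view (800 px): covers centred near (322,217), (437,273), (562,330). The straightedge, with its black grip, is at (390,302) on the rest. Next I'll convert these to world coordinates.

```bash
cat > h.py <<'E'
import numpy as np,cv2
from scipy.spatial.transform import Rotation as R
def ray(c,u,v,T,z):
    d=T[:3,:3]@np.array([(u-c["cx"])/c["fx"],(v-c["cy"])/c["fy"],1]); o=T[:3,3]
    return o+d*(z-o[2])/d[2]
def proj(c,P,T):
    p=(np.atleast_2d(P)-T[:3,3])@T[:3,:3]; return np.c_[c["cx"]+c["fx"]*p[:,0]/p[:,2],c["cy"]+c["fy"]*p[:,1]/p[:,2]]
E
python3 - <<'E'
from h import *
for n,pts in (("scene",dict(c1=(322,215,.04),c2=(438,271,.04),c3=(563,328,.04),grip=(391,298,.1),l=(350,302,.085),r=(428,327,.085))),
 ("side",dict(c1=(344,462,.04),c2=(309,336,.04),c3=(285,256,.04),grip=(386,306,.1)))):
    c=dict(np.load(n+"0.npz"))
    for k,(u,v,z) in pts.items(): print(n,k,ray(c,u*.7,v*.7,c["cam_to_world"],z).round(3))
    im=c["image"]
    if n=="scene":cr=im[190:260,230:310]
    else: cr=im[195:265,235:315]
    cv2.imwrite(f"pics/{n}c.png",cv2.resize(cr[:,:,::-1],(400,350),interpolation=cv2.INTER_CUBIC))
cv2.imwrite("pics/gr.png",np.hstack([cv2.imread("pics/scenec.png"),cv2.imread("pics/sidec.png")]))
E
```

```text
scene c1 [ 0.443 -0.288  0.04 ]
scene c2 [0.458 0.019 0.04 ]
scene c3 [0.465 0.317 0.04 ]
scene grip [ 0.599 -0.021  0.1  ]
scene l [ 0.639 -0.097  0.085]
scene r [0.617 0.074 0.085]
side c1 [ 0.442 -0.305  0.04 ]
side c2 [ 0.454 -0.002  0.04 ]
side c3 [0.461 0.28  0.04 ]
side grip [ 0.607 -0.031  0.1  ]
```

View pics/gr.png

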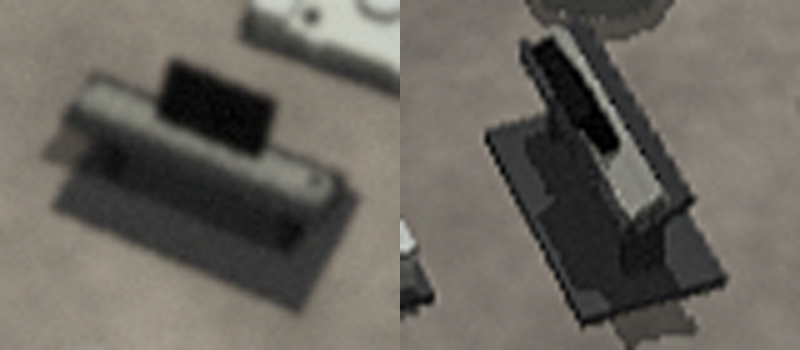

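The crops show the dark dot at the right end of the bar in the scene view, so the round end points to about +Y world, and the grip leans toward the robot. The scene and side estimates differ by about 20–35 mm in y. I'll check both against the robot base and then use the wrist camera.

```bash
cat >> h.py <<'E'
def tcpT(m):
    T=np.eye(4);T[:3,:3]=R.from_rotvec(m.get_ee_rot()).as_matrix();T[:3,3]=m.get_position();return T
def wrist(m,name):
    T=tcpT(m);c=m.camera("wrist");T=T@c["mount"];np.savez(name+".npz",**c,T=T);return c,T
def down(yaw): # tool z down, tool y at yaw (world)
    y=np.array([np.cos(yaw),np.sin(yaw),0]);z=np.array([0,0,-1.]);return R.from_matrix(np.c_[np.cross(y,z),y,z]).as_rotvec()
E
python3 - <<'E'
from h import *
from rig import manip
for n in("scene","side"):
    c=dict(np.load(n+"0.npz"));print(n,(proj(c,[[0,0,0],[.44,-.3,.04],[.46,0,.04],[.46,.3,.04]],c["cam_to_world"])/.7).round(0).tolist())
ims=[]
for i,(x,y) in enumerate([(.40,-.30),(.42,0.0),(.42,.29)]):
    # camera mount offset is tool +x, looks back toward tool -x by 18 deg
    q=None
    for yaw in (np.pi/2,-np.pi/2):
        q=manip.solve_ik([x,y,.32],down(yaw)); print(yaw,None if q is None else q.round(2) if hasattr(q,'round') else q)
    manip.move_to([x,y,.32],down(-np.pi/2))
    c,T=wrist(manip,f"w{i}"); print(T[:3,3].round(3),T[:3,2].round(3)); ims.append(c["image"][:,:,::-1])
cv2.imwrite("pics/w.png",cv2.resize(np.vstack([np.hstack(ims[:2]),np.hstack([ims[2],ims[2]*0])]),(800,600),interpolation=cv2.INTER_AREA))
print(manip.get_time())
E
```

```text
scene [[511.0, 143.0], [318.0, 212.0], [430.0, 268.0], [556.0, 323.0]]
side [[71.0, 407.0], [342.0, 460.0], [312.0, 335.0], [283.0, 251.0]]
1.5707963267948966 [-0.67  0.16  1.83  0.    1.15 -2.24]
-1.5707963267948966 [-0.67  0.16  1.83 -0.    1.15  0.9 ]
[ 0.479 -0.3    0.44 ] [-0.31  -0.    -0.951]
1.5707963267948966 [-0.03  0.02  1.99 -0.    1.13 -1.6 ]
-1.5707963267948966 [-0.03  0.02  1.99 -0.    1.13  1.54]
[ 0.5   -0.     0.441] [-0.309 -0.    -0.951]
1.5707963267948966 [ 0.58  0.18  1.81 -0.    1.15 -0.99]
-1.5707963267948966 [ 0.58  0.18  1.81 -0.    1.15  2.15]
[0.5   0.289 0.44 ] [-0.31  -0.001 -0.951]
4.05
```

View pics/w.png

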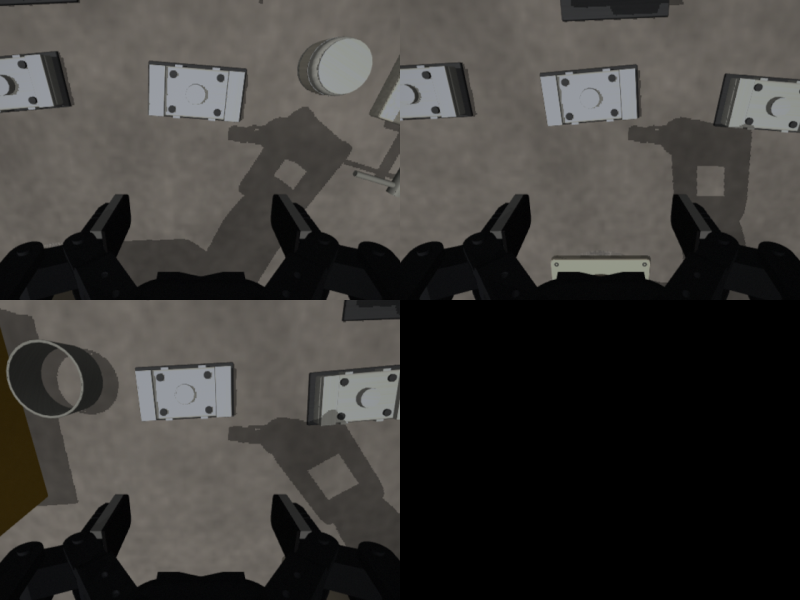

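Each wrist view shows one cover whole, and all of them lie nearly along world Y: montage centres (197,92), (590,97) and (185,392). Next I'll segment their faces and view the rest from the robot's side.

Run:
```python
from h import *
from rig import manip
for i,(u,v) in enumerate([(197,92),(190,97),(185,92)]):
    c=dict(np.load(f"w{i}.npz"));im=c["image"]
    g=cv2.cvtColor(im,cv2.COLOR_RGB2GRAY); print(g[int((v)*1.4)-12:int(v*1.4)+14:6,int(u*1.4)-70:int(u*1.4)+72:14].tolist() if i==0 else '')
    m=(g>125).astype(np.uint8); n,l,s,_=cv2.connectedComponentsWithStats(m)
    k=l[int(v*1.4)-20,int(u*1.4)]
    ct=np.argwhere(l==k)[:,::-1]
    P=np.array([ray(c,a,b,c["T"],.04)[:2] for a,b in ct],np.float32)
    print(i,s[k],[np.round(t,4) for t in cv2.minAreaRect(P)])
manip.move_to([.47,-.02,.36],down(np.pi/2))
c,T=wrist(manip,"wr")
cv2.imwrite("pics/wr.png",cv2.resize(c["image"][:,:,::-1],(800,600)))
print(T.round(3),manip.get_time())
```

```text
[[101, 154, 105, 154, 153, 154, 153, 154, 153, 153, 63], [101, 153, 103, 154, 153, 154, 154, 153, 126, 153, 62], [99, 154, 109, 153, 150, 154, 106, 154, 93, 153, 102], [98, 154, 144, 154, 153, 153, 106, 154, 128, 154, 104], [99, 154, 144, 154, 154, 154, 150, 154, 142, 154, 104]]
0 [ 232   91   88   79 5193] [array([ 0.4418, -0.2931]), array([0.0952, 0.0836]), np.float64(85.574)]

1 [ 220   96  112   79 6522] [array([0.4576, 0.0039]), array([0.0835, 0.1215]), np.float64(5.0682)]

2 [ 215   92  109   77 6609] [array([0.4625, 0.3012]), array([0.0831, 0.1201]), np.float64(3.0771)]
[[-0.001  0.951  0.308  0.391]
 [ 1.     0.001  0.    -0.02 ]
 [ 0.     0.308 -0.951  0.48 ]
 [ 0.     0.     0.     1.   ]] 7.2667
```

View pics/wr.png

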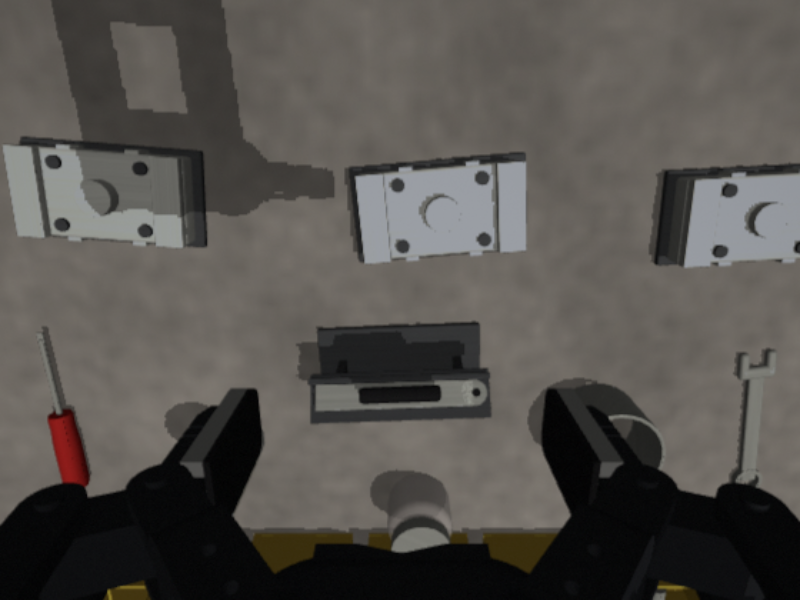

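The wrist view from the robot's side shows the bar on the rest spanning (312,400)–(487,392), the dot at (477,393) and the grip top at (359–440, 387–403). I'll fit these and compare the boss shadows to choose which cover to try first.

Run:
```python
from h import *
crops=[]
cen=[(.4418,-.297),(.4576,.002),(.4625,.299)]
for i,C in enumerate(cen):
    c=dict(np.load(f"w{i}.npz"));im=c["image"];g=cv2.cvtColor(im,cv2.COLOR_RGB2GRAY)
    n,l,s,_=cv2.connectedComponentsWithStats((g>128).astype(np.uint8))
    for k in range(1,n):
        if s[k,4]<250: continue
        ct=np.argwhere(l==k)[:,::-1]
        P=np.array([ray(c,a,b,c["T"],.04)[:2] for a,b in ct],np.float32)
        if np.hypot(*(P.mean(0)-C))<.1: print(i,s[k],[np.round(t,4) for t in cv2.minAreaRect(P)],P.mean(0).round(4))
    # rectify top plane at z=.03, 180x100 mm, 2.2 px/mm
    S=2.2; w,h=360,200
    wp=np.array([[C[0]-.05,C[1]-.09,.03],[C[0]-.05,C[1]+.09,.03],[C[0]+.05,C[1]+.09,.03],[C[0]+.05,C[1]-.09,.03]])
    H=cv2.getPerspectiveTransform(proj(c,wp,c["T"]).astype(np.float32),np.float32([[0,0],[w,0],[w,h],[0,h]]))
    crops.append(cv2.warpPerspective(im,H,(w,h))[:,:,::-1])
c=dict(np.load("wr.npz"));im=c["image"];g=cv2.cvtColor(im,cv2.COLOR_RGB2GRAY).astype(int)
n0=np.array([-.5,0,.866]); e=np.array([.866,0,.5]) # slope up dir
m=np.zeros(g.shape,np.uint8); m[int(370*.7):int(424*.7),int(300*.7):int(495*.7)]=1
print(g[int(393*.7)-8:int(393*.7)+10:2,int(330*.7)].tolist())
m&=(g>95).astype(np.uint8); T=c["T"]
for x0 in (.61,):
  u,v=317,394
  # bar-centre: ray through (399,393) px at z=.077
  B=ray(c,399*.7,394*.7,T,.077); print("B",B)
  P=[]
  for v,u in np.argwhere(m):
    d=T[:3,:3]@np.array([(u-c["cx"])/c["fx"],(v-c["cy"])/c["fy"],1]);X=T[:3,3]+d*((B-T[:3,3])@n0)/(d@n0)
    P.append([X[1],(X-B)@e])
  P=np.float32(P);print(m.sum(),P.min(0),P.max(0),[np.round(t,4) for t in cv2.minAreaRect(P)])
bar=cv2.resize(im[250:305,200:355,::-1],(360,128));crops.append(np.vstack([bar,np.zeros((72,360,3),np.uint8)]))
cv2.imwrite("pics/boss.png",np.vstack([np.hstack(crops[:2]),np.hstack(crops[2:])]))
```

```text
0 [ 208   91   23   72 1472] [array([ 0.4459, -0.2296]), array([0.0239, 0.0784]), np.float64(85.3743)] [ 0.4473 -0.2297]
0 [ 232   91   88   79 5165] [array([ 0.4418, -0.2932]), array([0.0952, 0.0833]), np.float64(85.4874)] [ 0.4432 -0.2931]
0 [ 314  100   29   71 1457] [array([ 0.4361, -0.3538]), array([0.0241, 0.0791]), np.float64(85.7141)] [ 0.4376 -0.354 ]
1 [ 220   96  112   79 6481] [array([0.4577, 0.0039]), array([0.0831, 0.1214]), np.float64(5.1109)] [0.4589 0.0023]
1 [ 197  106   30   70 1423] [array([0.4501, 0.0797]), array([0.0784, 0.024 ]), np.float64(4.8987)] [0.4513 0.0797]
2 [ 215   92  109   77 6561] [array([0.4628, 0.3012]), array([0.0827, 0.1199]), np.float64(3.2048)] [0.4641 0.2998]
2 [ 189   99   29   70 1456] [array([0.4581, 0.3779]), array([0.0784, 0.024 ]), np.float64(3.0225)] [0.4593 0.3779]
[49, 95, 116, 116, 116, 120, 117, 113, 118]
B [ 0.61648009 -0.02119076  0.077     ]
1641 [-0.11353549 -0.0221109 ] [0.06669245 0.02472216] [array([-0.0234,  0.0013]), array([0.0467, 0.1802]), np.float64(89.9641)]
```

View pics/boss.png

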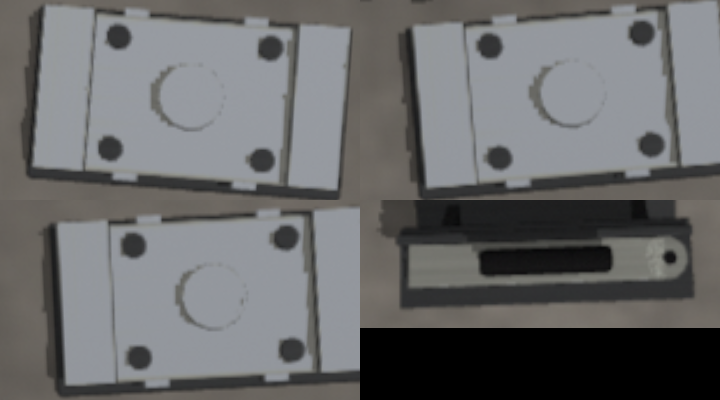

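Cover poses follow from the 125 mm land-to-land spacing. I'll overlay the predicted straightedge outline, plus the boss top at both candidate heights, to verify.

```bash
cat >> h.py <<'E'
cov={}
for k,(x,y,a) in dict(a=(.441,-.2917,85.5),b=(.4556,.0175,95.0),c=(.4615,.3155,93.1)).items():
    cov[k]=(np.array([x,y,0]),np.deg2rad(a))
def covM(k): return R.from_euler('z',cov[k][1]).as_matrix(),cov[k][0]
# straightedge initial pose
SEB=np.array([.6175,-.0195,.077]); SEyaw=np.deg2rad(91.6)
SER=R.from_euler('z',SEyaw).as_matrix()@R.from_euler('x',-30,degrees=True).as_matrix() # z leans to +y_s (robot side)
E
python3 - <<'E'
from h import *
c=dict(np.load("wr.npz"));T=c["T"]
print(ray(c,281,276.5,T,.077), "z axis",SER[:,2])
l=ray(c,220.7,278.3,T,.077);r=ray(c,341.2,274.7,T,.077);print("len",np.linalg.norm(r-l),(r-l))
U=SEB-SER[:,2]*.008
def boxes():
    top=np.array([[-80,-12,8],[80,-12,8],[80,12,8],[-80,12,8]])/1e3
    fin=np.array([[-35,-7,48],[35,-7,48],[35,7,48],[-35,7,48]])/1e3
    return [U+p@SER.T for p in (top,fin)]
def draw(c,T,polys,u0,v0,w,h,W,H):
    im=cv2.resize(np.ascontiguousarray(c["image"][v0:v0+h,u0:u0+w,::-1]),(W,H),interpolation=cv2.INTER_CUBIC)
    for P,col in polys:
        q=((proj(c,P,T)-[u0,v0]+.5)*[W/w,H/h]-.5); cv2.polylines(im,[np.round(q*8).astype(int)],True,col,1,cv2.LINE_AA,3)
    return im
se=[(b,(0,255,255)) for b in boxes()]
t=np.linspace(0,2*np.pi,40)
def cp(k):
    M,o=covM(k);out=[]
    for s in(1,-1): out.append((o+np.array([[s*.05,-.04,.04],[s*.075,-.04,.04],[s*.075,.04,.04],[s*.05,.04,.04]])@M.T,(0,255,0)))
    for z,col in((.0395,(255,0,0)),(.044,(0,0,255))): out.append((o+np.c_[.016*np.cos(t),.016*np.sin(t),t*0+z],col))
    return out
sc=dict(np.load("scene0.npz"))
cv2.imwrite("pics/ov.png",np.vstack([np.hstack([draw(c,T,se,205,250,160,60,400,150),draw(sc,sc["cam_to_world"],se,230,190,80,60,400,300)[:300][75:225]]),
 np.hstack([draw(c,T,cp('a'),0,90,150,90,400,225),draw(c,T,cp('c'),450,110,110,80,400,225)]),
 np.hstack([draw(sc,sc["cam_to_world"],cp('a'),190,125,80,45,400,225),draw(dict(np.load("side0.npz")),np.load("side0.npz")["cam_to_world"],cp('a'),200,280,90,90,400,225)])]))
E
```

```text
[ 0.61752089 -0.01893786  0.077     ] z axis [-0.49980506 -0.01396082  0.8660254 ]
len 0.15981599276319872 [-0.0054847   0.15972185  0.        ]
```

View pics/ov.png

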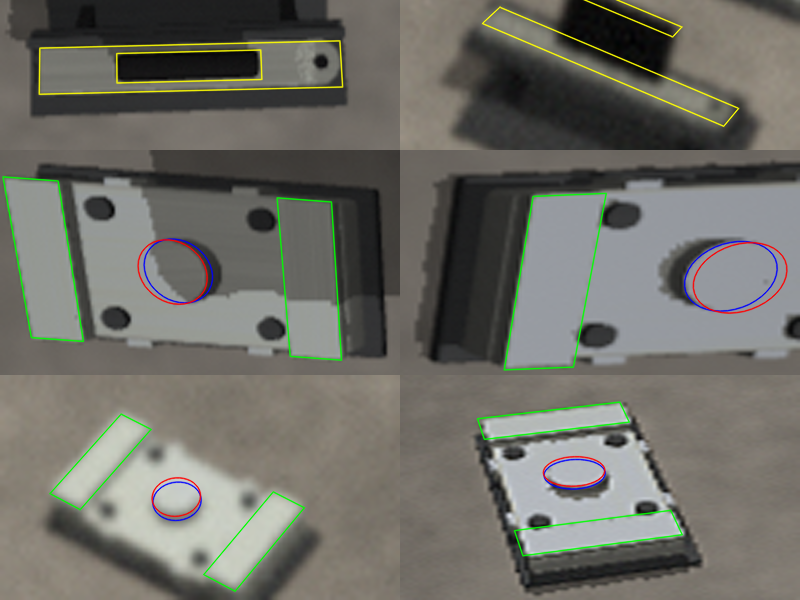

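The overlays match within about 2 mm: lands and bar line up in the wrist, side and scene images. The boss heights are ambiguous, so pressing has to decide. Next: grasp, and place on the nearest cover, b.

```bash
cat >> h.py <<'E'
from rig import manip as m
def tool(Rs): return R.from_matrix(Rs@np.diag([1,-1,-1.])).as_rotvec()
def F(): return np.array(m.get_contact_force())
def guarded(z_stop,dF,step=.0015,rate=.03):
    f0=F()[2];log=[]
    while True:
        p=np.array(m.get_position()); f=F()[2]-f0; log.append((round(p[2],4),round(f,1)))
        if f>dF or p[2]<=z_stop: return log
        p0=p if len(log)==1 else tgt
        tgt=np.array([p0[0],p0[1],p0[2]-step]); m.servo_line(tgt,rate=rate)
def grasp(U,Rs,off=.07,lift=.09):
    o=tool(Rs);g=U+.037*Rs[:,2]
    m.command_gripper(.05,60); m.move_to(g+off*Rs[:,2],o); m.servo_line(g,o,rate=.15)
    m.command_gripper(0,60); print("width",m.get_width(),m.get_grip_force(),m.get_time())
    assert m.get_width()>.01
    m.servo_line(g+[0,0,lift],o,rate=.2)
def place(k,pitch=0.):
    M,o=covM(k); t=tool(M)
    m.move_to(o+[0,0,.037+.075],t); m.servo_line(o+[0,0,.037+.048],t,rate=.12)
    print("place",guarded(.037+.038,4)); m.command_gripper(.05,60)
    p=np.array(m.get_position()); m.servo_line([p[0],p[1],.155],rate=.2); print("t",m.get_time())
def press(k):
    M,o=covM(k); t=tool(M); m.command_gripper(0,20)
    for n,s in(("round",1),("square",-1)):
        p=o+s*.065*M[:,0]
        m.move_to(p+[0,0,.115 if n=="round" else .15],t); m.servo_line(p+[0,0,.087],t,rate=.15)
        print(n,guarded(.060,12,.002,.04)); 
        m.servo_line(p+[0,0,.155 if n=="round" else .13],rate=.25)
    print("t",m.get_time())
E
python3 - <<'E'
from h import *
U=SEB-SER[:,2]*.008
for k in cov:
    M,o=covM(k)
    for s in(0,.065,-.065): print(k,s,m.solve_ik(o+s*M[:,0]+[0,0,.08],tool(M)) is not None)
g=U+.037*SER[:,2]; print(np.round(m.solve_ik(g,tool(SER)),2))
grasp(U,SER)
print(F()); place('b')
c=m.camera("side");cv2.imwrite("pics/s1.png",cv2.resize(c["image"][170:320,150:350,::-1],(800,600),interpolation=cv2.INTER_CUBIC))
E
```

```text
a 0 True
a 0.065 True
a -0.065 True
b 0 True
b 0.065 True
b -0.065 True
c 0 True
c 0.065 True
c -0.065 TrueTraceback (most recent call last):
  File "<stdin>", line 6, in <module>
    return _wrapfunc(a, 'round', decimals=decimals, out=out)
    return _wrapit(obj, method, *args, **kwds)
    result = getattr(arr, method)(*args, **kwds)
TypeError: unsupported operand type(s) for *: 'NoneType' and 'float'
```

Run:
```python
from h import *
U=SEB-SER[:,2]*.008
f=lambda q:None if q is None else np.round(q,2).tolist()
for tilt in (0,-10,-20,-25,-30):
    Rs=R.from_euler('z',SEyaw).as_matrix()@R.from_euler('x',tilt,degrees=True).as_matrix()
    for nm,o in(("n",tool(Rs)),("flip",R.from_matrix(Rs@np.diag([-1,1,-1.])).as_rotvec())):
        print(tilt,nm,[f(m.solve_ik(U+h*Rs[:,2],o)) for h in (.037,.107)])
```

```text
0 n [[-0.05, 0.61, 1.72, -0.0, 0.82, -0.08], [-0.05, 0.51, 1.69, -0.0, 0.94, -0.08]]
0 flip [None, None]
-10 n [[-0.06, 0.55, 1.85, 0.03, 0.57, -0.11], [-0.06, 0.43, 1.84, 0.02, 0.69, -0.1]]
-10 flip [None, None]
-20 n [[-0.07, 0.52, 1.97, 0.11, 0.3, -0.19], [-0.07, 0.38, 1.99, 0.08, 0.42, -0.17]]
-20 flip [None, None]
-25 n [[-0.07, 0.52, 2.02, 0.25, 0.17, -0.34], [-0.08, 0.37, 2.07, 0.16, 0.28, -0.25]]
-25 flip [None, None]
-30 n [None, [-0.09, 0.36, 2.13, 0.43, 0.14, -0.53]]
-30 flip [None, None]
```

The wrist limit (q5 ≥ 0.11) blocks the square approach. Pitching the tool about the fin's normal keeps the pads flush and moves away from the limit, so I'll test that.

Run:
```python
from h import *
U=SEB-SER[:,2]*.008
f=lambda q:None if q is None else np.round(q,2).tolist()
for p in (-15,-12,-9,9,12,15):
    Q=SER@R.from_euler('y',p,degrees=True).as_matrix(); o=tool(Q); g=U+.034*SER[:,2]+.003*Q[:,2]
    print(p,[f(m.solve_ik(g+d,o)) for d in (0*g,.03*SER[:,2],.07*SER[:,2],np.array([0,0,.09]))])
```

```text
-15 [[-0.23, 0.56, 2.05, 1.34, 0.39, -1.56], [-0.24, 0.49, 2.07, 1.25, 0.41, -1.47], [-0.25, 0.4, 2.1, 1.12, 0.44, -1.34], [-0.23, 0.38, 2.02, 0.94, 0.48, -1.13]]
-12 [[-0.2, 0.54, 2.06, 1.36, 0.33, -1.55], [-0.21, 0.48, 2.08, 1.24, 0.34, -1.44], [-0.22, 0.39, 2.11, 1.09, 0.37, -1.28], [-0.2, 0.37, 2.03, 0.88, 0.42, -1.04]]
-9 [[-0.17, 0.54, 2.06, 1.37, 0.26, -1.54], [-0.18, 0.47, 2.09, 1.22, 0.27, -1.39], [-0.19, 0.38, 2.12, 1.03, 0.3, -1.2], [-0.17, 0.36, 2.03, 0.79, 0.36, -0.93]]
9 [None, [0.02, 0.46, 2.11, -1.27, 0.16, 1.25], [0.02, 0.37, 2.14, -0.94, 0.19, 0.93], [0.02, 0.35, 2.05, -0.62, 0.26, 0.6]]
12 [None, None, [0.05, 0.38, 2.13, -1.11, 0.25, 1.11], [0.05, 0.36, 2.05, -0.8, 0.31, 0.8]]
15 [None, None, [0.08, 0.39, 2.13, -1.2, 0.31, 1.23], [0.08, 0.37, 2.04, -0.93, 0.36, 0.95]]
```

```bash
cat >> h.py <<'E'
def Q(Rs,p): return Rs@R.from_euler('y',p,degrees=True).as_matrix()
def tcp(U,Rs,p): return U+.034*Rs[:,2]+.003*Q(Rs,p)[:,2]
def grasp(U,Rs,p=0,off=.07,lift=.09):
    o=tool(Q(Rs,p));g=tcp(U,Rs,p)
    m.command_gripper(.05,60); m.move_to(g+off*Rs[:,2],o); m.servo_line(g,o,rate=.12)
    m.command_gripper(0,60); print("width",m.get_width(),m.get_grip_force(),m.get_time())
    assert m.get_width()>.01
    m.servo_line(g+[0,0,lift],o,rate=.15)
def place(k,p=0):
    M,o=covM(k); t=tool(Q(M,p)); g=tcp(o,M,p)
    m.move_to(g+[0,0,.075],t); m.servo_line(g+[0,0,.048],t,rate=.12)
    print("place z rel",g[2],guarded(g[2]+.038,4)); m.command_gripper(.05,60)
    q=np.array(m.get_position()); m.servo_line([q[0],q[1],.155],rate=.2); print("t",m.get_time())
E
python3 - <<'E'
from h import *
U=SEB-SER[:,2]*.008
grasp(U,SER,-9)
print(F()); place('b',-9)
c=m.camera("side");cv2.imwrite("pics/s1.png",cv2.resize(c["image"][170:320,150:350,::-1],(800,600),interpolation=cv2.INTER_CUBIC))
E
```

```text
width 0.013048903973774924 58.90506684780121 9.8333
[-0.13469872 -0.13037198 -3.56146711]
place z rel 0.03696306502178542 [(np.float64(0.085), np.float64(0.0)), (np.float64(0.084), np.float64(0.5)), (np.float64(0.0821), np.float64(0.7)), (np.float64(0.0818), np.float64(21.5))]
t 13.4
```

View pics/s1.png

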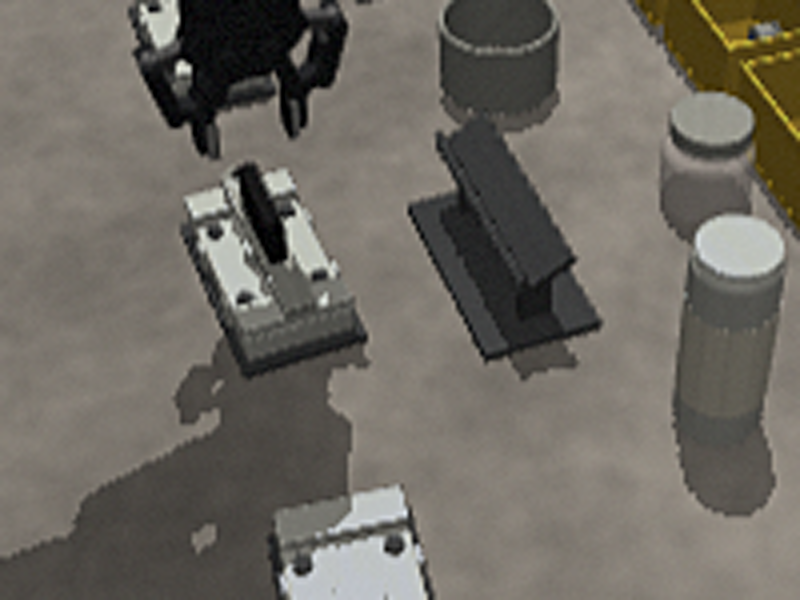

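The straightedge now lies lengthwise over the middle of cover b, released, with its grip near (262,210), and nothing else has moved. Now I'll press the round end, then the square end.

Run:
```python
from h import *
press('b')
```

```text
round [(np.float64(0.087), np.float64(0.0)), (np.float64(0.0856), np.float64(0.1)), (np.float64(0.0831), np.float64(-0.4)), (np.float64(0.0809), np.float64(-0.2)), (np.float64(0.0789), np.float64(1.0)), (np.float64(0.0769), np.float64(0.2)), (np.float64(0.0749), np.float64(0.1)), (np.float64(0.073), np.float64(1.3)), (np.float64(0.0712), np.float64(2.8)), (np.float64(0.0706), np.float64(27.4))]
square [(np.float64(0.0869), np.float64(0.0)), (np.float64(0.0856), np.float64(0.5)), (np.float64(0.0831), np.float64(0.1)), (np.float64(0.0808), np.float64(0.1)), (np.float64(0.0788), np.float64(0.4)), (np.float64(0.0768), np.float64(0.2)), (np.float64(0.0748), np.float64(0.4)), (np.float64(0.0729), np.float64(2.1)), (np.float64(0.0712), np.float64(5.5)), (np.float64(0.0707), np.float64(29.6))]
t 21.3167
```

Both ends stop stiffly at the same height, with a top of about 0.0486. A tilt would need only about 1 N, which is lost in the noise, so the image will decide. I'll overlay flat and tilted outlines.

```bash
cat > look.py <<'E'
from h import *
def look(k,name):
    M,o=covM(k); tiles=[]
    cs=m.camera("side"); cw,Tw=wrist(m,name)
    a=np.arctan(4/.0590) # touch: boss edge .016 to land edge .075
    th=np.deg2rad(3.9)
    for c,T,W in((cs,cs["cam_to_world"],400),(cw,Tw,400)):
        ctr=proj(c,o+[0,0,.05],T)[0]; L=np.linalg.norm(np.diff(proj(c,[o+.1*M[:,0],o-.1*M[:,0]],T),axis=0))
        h=int(max(40,L*.6)); u0=int(np.clip(ctr[0]-h,0,560-2*h)); v0=int(np.clip(ctr[1]-h,0,420-2*h)); s=400/(2*h)
        im=cv2.resize(np.ascontiguousarray(c["image"][v0:v0+2*h,u0:u0+2*h,::-1]),(400,400),interpolation=cv2.INTER_CUBIC); raw=im.copy()
        flat=(M,o+[0,0,.04]); Rt=M@R.from_euler('y',-np.rad2deg(th),degrees=True).as_matrix()
        tilt=(Rt,o+np.array([0,0,.045]))
        for (Rs,U),col in((flat,(0,255,0)),(tilt,(0,0,255))):
            for P in ([[-80,-12,8],[80,-12,8],[80,12,8],[-80,12,8]],[[-35,0,48],[35,0,48]]):
                q=(proj(c,U+np.array(P)/1e3@Rs.T,T)-[u0,v0]+.5)*s-.5
                cv2.polylines(im,[np.round(q*8).astype(int)],True,col,1,cv2.LINE_AA,3)
        tiles.append(np.vstack([im[50:350],raw[50:350]]))
    cv2.imwrite(f"pics/{name}.png",np.hstack(tiles)); print(m.get_time(),m.get_position())
E
python3 -c "
from look import *
M,o=covM('b'); m.servo_line(o+[-.02,-.08,.2],rate=.3)
look('b','lb')"
```

```text
21.8167 [ 0.43480309 -0.06228282  0.19860421]
```

View pics/lb.png

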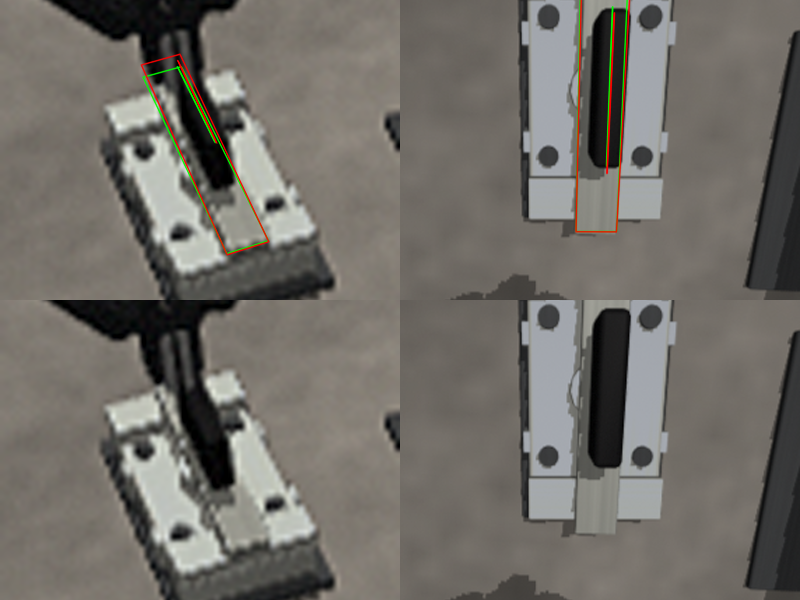

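The side view of the far end is blocked by the fingers. The forces carry the information, though: the bar set down at underside ≈0.045, there was first contact about 3 mm above the stop, and it stopped at 0.0707 (a tilted bar predicts 0.0707, a flat one 0.0700). This suggests a proud boss, so I'll confirm with a finer press, again round then square.

```bash
cat >> h.py <<'E'
def press(k):
    M,o=covM(k); t=tool(M); m.command_gripper(0,20)
    for n,s in(("round",1),("square",-1)):
        p=o+s*.065*M[:,0]
        m.move_to(p+[0,0,.125 if n=="round" else .15],t); m.servo_line(p+[0,0,.0765],t,rate=.15); m.hold(.15)
        f0=F()[2]; L=[]; z=.0765
        while z>.064:
            z-=.0007; m.servo_line(p+[0,0,z],rate=.02); f=np.mean([F()[2]-f0 for _ in range(3)]); L.append((round(m.get_position()[2]*1e3,1),round(f,1)))
            if f>10: break
        print(n,[(float(a),float(b)) for a,b in L]); m.servo_line(p+[0,0,.15],rate=.3)
    print("t",m.get_time())
E
python3 - <<'E'
from h import *
press('b')
E
```

```text
round [(76.2, -0.0), (75.1, -0.5), (74.3, -1.4), (73.7, 0.7), (73.0, 0.0), (72.3, 1.7), (71.6, 0.6), (71.0, 4.1), (70.8, 12.3)]
square [(76.2, 0.4), (75.1, 0.8), (74.3, 0.3), (73.7, 1.6), (73.0, 1.6), (72.3, 1.9), (71.6, 1.7), (71.1, 5.3), (70.9, 11.9)]
t 30.0583
```

There is a clear ~1.5 N plateau from 74 to 71.2 mm before it goes stiff at both ends, so cover b rocks. I'll move to cover c.

Run:
```python
from h import *
M,o=covM('b')
grasp(o+[0,0,.044],M,0,off=.055,lift=.05)
place('c')
press('c')
```

```text
width 0.01332783795319936 58.43979477882385 31.9917
place z rel 0.037000000000000005 [(np.float64(0.0846), np.float64(0.0)), (np.float64(0.0836), np.float64(0.1)), (np.float64(0.0817), np.float64(0.8)), (np.float64(0.08), np.float64(-0.9)), (np.float64(0.0785), np.float64(-0.4)), (np.float64(0.0776), np.float64(7.2))]
t 36.225
round [(76.3, 0.7), (75.0, 1.1), (74.3, 0.9), (73.6, 0.7), (73.0, 0.5), (72.2, 0.5), (71.6, 0.7), (70.8, 0.9), (70.2, 0.2), (70.1, 7.2), (70.0, 13.3)]
square [(76.3, 0.8), (75.1, 1.1), (74.3, 0.6), (73.6, -0.1), (72.9, 1.4), (72.2, 0.6), (71.6, 0.0), (70.9, 1.5), (70.2, 0.8), (70.0, 7.9), (70.0, 15.5)]
t 45.4833
```

On cover c the bar set down at 40.6 mm and both ends are stiff at exactly 70.0 mm (flat), so it is the true cover. I'll move clear and take one last look.

```bash
python3 -c "
from look import *
M,o=covM('c'); m.move_to(np.array([.36,.12,.28]),tool(M))
look('c','lc')
c=m.camera('scene');im=c['image'][:,:,::-1]
a=cv2.imread('pics/lc.png')[:300]; cv2.imwrite('pics/fin.png',np.vstack([a,cv2.resize(im[110:290,130:560],(800,300))]))"
```

```text
46.4417 [0.36044852 0.12048775 0.27903082]
```

View pics/fin.png

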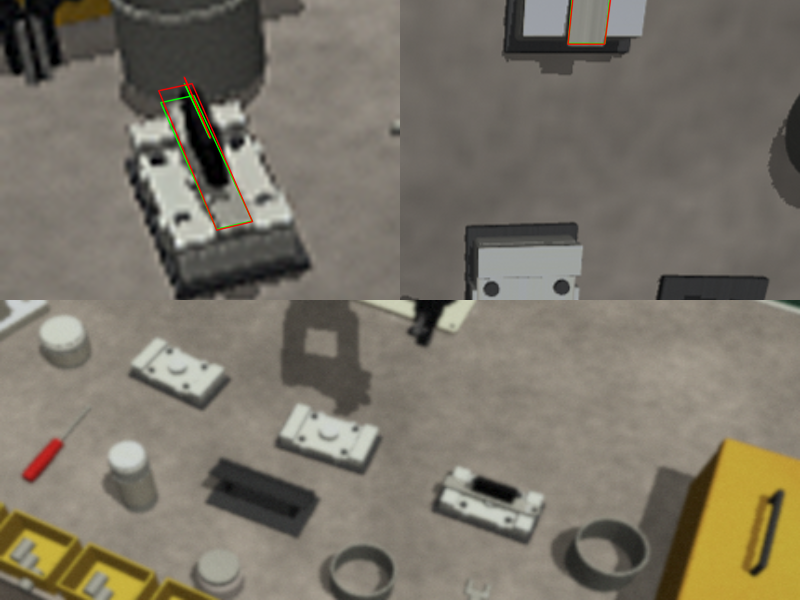

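The final view shows the straightedge lying flat along the middle of cover c, matching the green (flat) outline with its end at (235,225). The arm is clear and the bystanders are where they were.

```bash
python3 -c "
from rig import manip
print(manip.sign_off())"
```

```text
the job is handed in; nothing more can be done
None
```

The job is handed in at about 46 s: cover b rocked, cover c did not, and the straightedge lies flat lengthwise across the middle of cover c (cover a was never tried); no bystander looked moved in the last picture, though it did not show all of the wrench.

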